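# Take the felt wheel off the left-hand polishing spindle

### The arm

A 6-joint arm with a two-finger parallel gripper is mounted at the origin on the work surface. World frame = base frame: x ahead of the robot, y to its left, z up, the work surface at z = 0. Lengths are in mm, angles in degrees, forces in N, time in s.
With the tool pointing down it reaches from about 300 to 850 mm from the base axis. Payload 4.2 kg.
Tool frame: the origin (TCP) lies midway between the tips of the shut fingers; the grasp point (between the pads) lies 19 mm behind it; x points along the fingers, y is the direction in which the jaws open and shut, and the axes are right-handed (so a half turn about x gives the same grasp; the last joint's range is limited). The gripper opens to 91 mm and grips with 3 to 60 N. Pads are 32 mm wide; open, the fingers measure 118 mm over their backs; the gripper's body (76 mm by 178 mm) begins 60 mm behind the grasp point.
Start: joints at [75.287, 18.312, 89.639, -0, 72.044, -1.146], TCP at [134.892, 558.97, 213.976] pointing down, gripper open.
Joint ranges: [-177.97, 177.97], [-48.28, 115.42], [12.27, 149.76], [-77.06, 257.06], [2.81, 150.46], [-146.56, 146.56]. Speed limits (degrees/s): [147.25, 147.25, 180, 180, 180, 180].

### API

Orientations are given as [roll, pitch, yaw] about the fixed x, y, z axes, in that order (R = Rz(yaw) Ry(pitch) Rx(roll)).
In Python, from workcell import env gives the robot as it stands.
- The arm moves only by the shell command python3 -m handwheel 'ROWS' [FORCE]. ROWS is text: rows parted by semicolons, each of 7 numbers parted by spaces: the turn, a rotation vector about the tool's x, y, z in degrees, then the shift along the tool's x, y, z in m, then the finger opening in m, from 0 to 0.0912. In form: rx ry rz x y z grip; .... A call has 1 to 12 rows; each row is the pose to reach, as a shift and turn from the pose commanded when the call began, along the tool's axes at that moment; what a row does not reach only later rows make up. A row lasts 1/12 s, in which the tool goes at most 41.7 mm and 7.16 degrees, less where a joint would pass 70% of its speed; a pose out of reach is approached as far as the arm can. A call with a gripper value outside its range is refused whole. The fingers move at their own pace and stop on an object; FORCE is the grip in N (left out, the last holds). Time passes only in rows, so rows that repeat a pose let the fingers close. It gives the time, the measured TCP pose, the force and the opening at its end, in the units of the state.
- env.state(): the state, without advancing time (a new reading comes with each control period).
- env.grab_frame(name): name is "scene" or "top"; returns the picture (420x560x3 uint8, red, green, blue); there is no depth.
- env.get_calibration(name): a dict with "mtx" (3x3 intrinsics, pixels), "k1" (the pictures are not rectified: a ray, as slopes to the right and down, at radius r is drawn at 1 + k1 r^2 times it, then the intrinsics apply), "T" (4x4, takes a point from camera to world coordinates). Camera axes: x right, y up, looking along -z (the intrinsics and any distortion apply to the point x, -y, -z); pixel columns grow to the right and rows downward; lengths in mm; the calibration is good to about 2 mm. A picture is of the moment at which its call begins. get_calibration takes no time and is no camera call.
- env.job_done(): hands the job in, once; it reports no verdict.
The state is a dict: "time_s": time; "qpos": joint angles; "qvel": joint speeds; "effort": joint torques, N m; "ee_pos": TCP position; "ee_rot": TCP orientation; "force": force on the tool from outside, world axes, zero at the start; "torque": the same for the moment, N m; "gripper_width": finger opening in mm.
Only numpy, scipy, OpenCV 4.12 (cv2) and the standard library are available. Lean on these libraries where they do the work, as an engineer would, in place of code of your own. Each camera call takes 0.05 s, during which the arm holds its last target. There are 200 camera calls.

### The job

Take the felt wheel off the leaning polishing head and lay it and its slotted washer flat, side by side, in the shallow grey parts tray, setting both down rather than dropping them. The round nut has a left-hand thread: loosen it clockwise just until the line engraved on it meets the line on the spindle's end and leave it there on the spindle, then slide out the washer, which has an upright tab to hold it by, and lift the wheel off over the nut. Leave the other things on the bench where they are.

Things in the scene. Friction and masses are not known exactly. Their poses are not given: they have to be found in the camera images.
- spindle: Steel spindle of the head; locked, does not turn. Origin: on its axis in the face of the 50 mm flange that carries the wheel, 0.16 m above the bench. z runs out along the spindle, leaning 26 deg (0.45 rad) from vertical towards the robot; y is level, to the side of the washer's tab; x uphill. Along z: boss 38 mm wide up to 10 mm, then threaded stud 14 mm wide up to 56 mm, proud of the nut.
- head: Fixed polishing head: foot 190 mm (x) by 110 mm (y), 20 mm tall, with two cheeks up to 103 mm that hold the leaning motor, 74 mm in diameter, which begins 32 mm below the spindle's flange (40 mm neck between). Origin: on the bench under the foot; the spindle's origin is 30 mm from it along its -x and 160 mm up. In front a switch box up to 59 mm.
- nut (a joint): Turn of the nut (rad): 0 is fully down on the washer; grows clockwise, seen from the spindle's free end (about the spindle's -z). Left-hand quick thread: clockwise loosens and raises it 12 mm a turn (1.91 mm a rad). It starts between 0 and 0.6; the engraved lines meet at 3.00. Turning takes 0.08 N m; it stays where left, can overrun the mark (up to 5.5), never comes off.
- nut_top (a point): Centre of the nut's top face, on the spindle axis, 45.3 mm above the spindle's origin at nut 0, 51 mm at the mark; z along the spindle. The knurled dark steel nut is a cylinder 34 mm in diameter, 24 mm tall, under it a 24 mm collar 2.5 mm long that sits in the washer's recess and traps the washer until the nut has risen 2.5 mm. Only the washer's tab stands near it, 27 mm from its side.
- nut_line (a point): A point on the dark line engraved in the nut's top face, 15 mm from the axis. The line runs from the bore to the rim and on down the nut's side.
- spindle_line (a point): Outer end of the dark line engraved in the stud's end face, which runs from its centre to its edge, to the spindle's -x: 7 mm from the axis, 56 mm above the spindle's origin.
- washer: Loose slotted steel washer, 70 to 120 g, between wheel and nut. Origin: centre of its underside, at the start 14 mm above the spindle's origin with the same axes. Ring 54 mm wide, 7 mm thick, with a recess 28 mm wide, 4 mm deep in its top. Its 17 mm slot opens to -y; an ear to +y carries an upright tab. It comes off along its +y: draw it 40 mm or more, sliding on the wheel. Once freed it stays put unless knocked.
- washer_tab (a point): Where to grip the washer's tab: 50 mm from the washer's origin along its y, 26 mm above its underside. The tab is 14 mm wide (washer x), 12 mm thick (y) and stands up to 34 mm above the washer's underside; the ear at its foot is 5 mm thick and 16 mm wide.
- wheel: Loose pale felt wheel with a metal bush, 55 to 115 g: a ring 62 mm in outer diameter, 14 mm thick, 40 mm bore. Origin: centre of its underside, z along its axis. At the start it lies on the flange round the boss, under the washer, with the spindle's axes. It comes off by 60 mm or more of straight lift along the spindle's z, over the nut, with 3 mm of play round the nut.
- tray: Shallow empty grey plastic parts tray, fixed to the bench, 220 mm (its x) by 160 mm (its y), 20 mm tall, walls 4 mm, floor 4 mm thick. Origin: centre of its underside, on the bench; z is up. It stands to the left or to the right of the head.
- foam: Bystander: white foam block 220 mm (its x) by 150 mm (its y) by 45 mm, with black pen barrels standing in it up to 120 mm above the bench. Origin: centre of its underside. On the other side of the head from the tray.
- bottle: Bystander: upright white solvent bottle, 64 mm in diameter, 170 mm tall. Origin: centre of its underside.
- mug: Bystander: steel travel mug with a dark red lid, 80 mm in diameter, 145 mm tall, handle out to 71 mm on its +y. Origin: centre of its underside.
- pen: Bystander: black pen lying on the bench in front of the head, 90 mm long (its x), 13 mm thick. Origin: its middle, at bench level.
- stand: Fixed paste dispenser on a lab stand behind the head: foot 120 mm (its x) by 90 mm (its y), a 12 mm rod at its centre, 332 mm tall, and at 270 mm an arm to its +y, towards the head, carrying a 24 mm red clamp and a 16 mm syringe 120 mm from the rod, upright from 210 mm (needle) to 316 mm above the bench, above and behind the wheel. Origin: centre of its underside.
There are look-alikes about, which are no part of the job. What is shaped like the head but orange is not meant.

How it is judged (in metres and radians):
On the way, in this order (a step that is already met when the one before it is completed fails the run):
1. the nut's line meets the spindle's line (within 12 degrees) with the washer still in place under it (value of joint nut between 2.79 and 3.21 rad and distance between washer and spindle below 0.024 m), for 0.2 s.
2. the washer lies flat in the tray, let go (angle between washer's own z axis and vertical below 0.06 rad and z of washer in the frame of tray between -0.002 and 0.01 m and x of washer in the frame of tray between -0.09 and 0.09 m and y of washer in the frame of tray between -0.06 and 0.06 m and contact force between the fingers and washer below 0.05 N), for 0.2 s.
At the end, for the whole second after the job is handed in: The nut is on the spindle with its line at the spindle's line (joint 3.00 within 0.25 rad); washer and wheel lie flat (within 3 degrees) on the tray floor inside its walls, side by side and not on one another, at rest and let go (all of step 2 and value of joint nut between 2.75 and 3.25 rad and angle between wheel's own z axis and vertical below 0.06 rad and z of wheel in the frame of tray between -0.002 and 0.01 m and x of wheel in the frame of tray between -0.085 and 0.085 m and y of wheel in the frame of tray between -0.055 and 0.055 m and contact force between the fingers and wheel below 0.05 N and horizontal distance between wheel and washer above 0.054 m and linear speed of each of wheel, washer below 0.02 m/s); the robot touches nothing.
It fails at once if the nut is run on past the mark by more than about 30 degrees (value of joint nut above 3.5 rad).
It fails at once if the wheel is dropped: it moves faster than 0.6 m/s while the fingers do not hold it (linear speed of wheel above 0.6 m/s and contact force between the fingers and wheel below 0.05 N).
It fails at once if the washer is dropped: it moves faster than 0.6 m/s while the fingers do not hold it (linear speed of washer above 0.6 m/s and contact force between the fingers and washer below 0.05 N).
It fails at once if a bystander (foam block with pens, bottle, mug or lying pen) is moved more than 20 mm (distance of any of foam, bottle, mug, pen from where it was at the start of the episode above 0.02 m).
It also fails if it takes over 72 s, if anything falls off the work surface, if the arm or the gripper's body presses on something with over 40 N, if the wrist force passes 120 N, or if a joint passes its speed limit or range.

## Working session

There is one attempt and no reset: what is moved stays moved. The work goes in short steps, Python scripts to look and compute and a shell command to move; the robot and the scene stay as the last step left them, time stands still between calls to the robot, and variables do not carry over. Pictures are saved under pics/ and viewed, on a budget of 10 in all, crops included, one or two more only if the job needs it, and the job is handed in when it is done.

```bash
ls; mkdir -p pics; python3 - <<'E'
from workcell import env
import cv2,numpy as np
np.set_printoptions(precision=2,suppress=True)
print(env.state())
for n in("scene","top"):
    f=env.grab_frame(n); cv2.imwrite(f"pics/{n}0.png",f[:,:,::-1]); np.save(f"{n}0.npy",f)
    print(n,env.get_calibration(n))
E
```

```text
pics
{'time_s': 0.0, 'qpos': array([75.29, 18.35, 89.71, -0.  , 72.04, -1.15]), 'qvel': array([-0.03, -0.02,  0.08, -0.02, -0.06,  0.  ]), 'effort': array([  0.  , -41.25, -23.2 ,   0.07,   0.05,  -0.  ]), 'ee_pos': array([134.76, 558.46, 213.12]), 'ee_rot': array([ -89.62,   89.9 , -103.19]), 'force': array([-0.86, -0.04, -0.29]), 'torque': array([-0.01,  0.04,  0.02]), 'gripper_width': 91.28218408524772}
scene {'mtx': array([[473.57,   0.  , 272.76],
       [  0.  , 473.57, 216.46],
       [  0.  ,   0.  ,   1.  ]]), 'k1': 0.03489371364980534, 'T': array([[   0.79,   -0.45,    0.42,  915.4 ],
       [   0.61,    0.58,   -0.53, -540.63],
       [  -0.01,    0.68,    0.74,  869.34],
       [   0.  ,    0.  ,    0.  ,    1.  ]])}
top {'mtx': array([[426.19,   0.  , 273.95],
       [  0.  , 426.19, 213.39],
       [  0.  ,   0.  ,   1.  ]]), 'k1': -0.006636102583635452, 'T': array([[  -0.01,    1.  ,   -0.04,  456.55],
       [  -1.  ,   -0.01,   -0.01,   -7.37],
       [  -0.01,    0.04,    1.  , 1195.54],
       [   0.  ,    0.  ,    0.  ,    1.  ]])}
```

View pics/scene0.png

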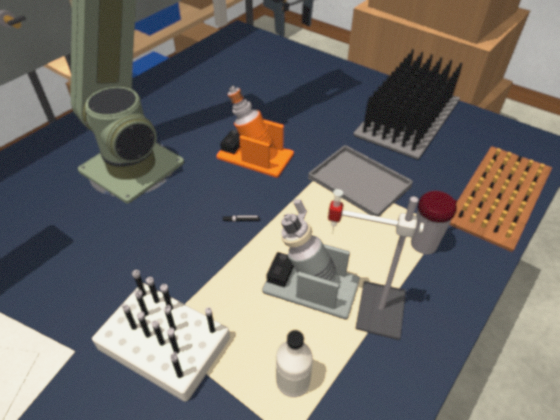

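View pics/top0.png

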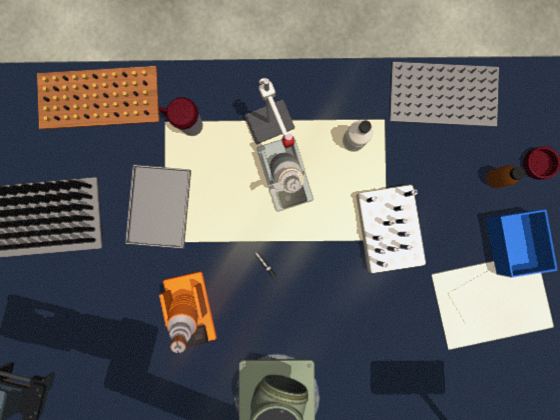

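The scene view shows the grey head at about (300,250), tray (360,180), foam (165,330) and stand (390,270). In the top view the wheel is near (291,180), the tray (158,206) and the red syringe clamp (288,140). Next I'll make enlarged crops of the head.

```bash
cat > h.py <<'E'
import numpy as np, cv2
from scipy.spatial.transform import Rotation as R
from workcell import env
np.set_printoptions(precision=2,suppress=True)
def ray(n,u,v):
    c=env.get_calibration(n);K=c["mtx"];T=c["T"]
    x,y=cv2.undistortPoints(np.array([[[u,v]]],float),K,np.array([c["k1"],0,0,0.]))[0,0]
    return T[:3,3],T[:3,:3]@np.array([x,-y,-1.])
def onz(n,u,v,z):
    o,d=ray(n,u,v); return o+d*(z-o[2])/d[2]
def tri(a,b):
    o,d=ray("scene",*a);p,e=ray("top",*b)
    s=np.linalg.lstsq(np.c_[d,-e],p-o,rcond=None)[0]
    A=o+d*s[0];B=p+e*s[1];return (A+B)/2,np.linalg.norm(A-B)
def proj(n,P):
    c=env.get_calibration(n);T=c["T"]
    q=(np.atleast_2d(P)-T[:3,3])@T[:3,:3];x=q[:,0]/-q[:,2];y=-q[:,1]/-q[:,2]
    f=1+c["k1"]*(x*x+y*y);K=c["mtx"]
    return np.c_[K[0,0]*x*f+K[0,2],K[1,1]*y*f+K[1,2]]
def crop(n,f,x0,y0,w,h,k): return cv2.resize(f[y0:y0+h,x0:x0+w],None,fx=k,fy=k,interpolation=cv2.INTER_CUBIC)
E
python3 - <<'E'
from h import *
s=np.load("scene0.npy");t=np.load("top0.npy")
im=np.hstack([crop(0,s,262,190,66,96,6),crop(0,t,255,130,66,96,6)])
cv2.imwrite("pics/c0.png",im[:,:,::-1])
# tray: grey mask in top
hsv=cv2.cvtColor(t,cv2.COLOR_RGB2HSV)
m=cv2.inRange(hsv,(0,0,60),(180,60,190)); m[:, :120]=0; m[:,195:]=0; m[:160]=0; m[252:]=0
cs,_=cv2.findContours(m,cv2.RETR_EXTERNAL,cv2.CHAIN_APPROX_NONE);c=max(cs,key=cv2.contourArea)
b=cv2.boxPoints(cv2.minAreaRect(c));print(b)
P=np.array([onz("top",*q,20) for q in b]);print(P,P.mean(0),np.linalg.norm(P-np.roll(P,1,0),axis=1))
E
```

```text
[[124.18 243.85]
 [131.39 157.28]
 [200.58 163.05]
 [193.37 249.61]]
[[423.94 418.28  20.  ]
 [664.55 399.55  20.  ]
 [646.38 206.31  20.  ]
 [406.57 226.56  20.  ]] [535.36 312.67  20.  ] [192.51 241.34 194.09 240.67]
```

View pics/c0.png

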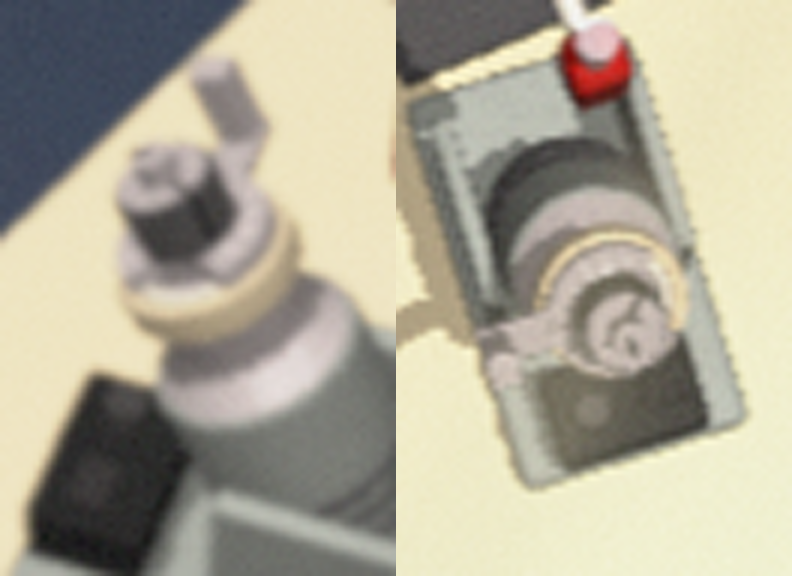

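The crops show the nut with its line pointing uphill, slightly to -y. The spindle line is the dark spot towards the robot, and the washer's tab is on the left (+y). Next I'll triangulate.

```bash
python3 - <<'E'
from h import *
S=lambda x,y:(262+x/6-.4,190+y/6-.4); T=lambda x,y:(255+(x-396)/6-.4,130+y/6-.4)
tl,bl,br=[onz("top",*T(*q),20) for q in((412,98),(525,487),(745,418))]
print("foot",tl,bl,br,np.linalg.norm(tl-bl),np.linalg.norm(br-bl))
c=(tl+br)/2; yaw=np.arctan2(*(tl-bl)[1::-1]); yaw2=np.arctan2(*(br-bl)[1::-1])+np.pi/2
print("yaw",np.degrees([yaw,yaw2]))
x=np.array([np.cos(yaw),np.sin(yaw),0]); o=c-30*x;o[2]=160
zs=-np.sin(.45)*x+[0,0,np.cos(.45)]
print("spindle from foot",o,"stud end",o+56*zs)
e,g=tri(S(170,160),T(632,323)); print("stud end tri",e,g,"-> origin",e-56*zs)
for nm,a,b in(("tabtop",S(213,70),T(497,338)),("syr/clamp top",(339,193),(289,135))):
    print(nm,*tri(a,b))
print("red clamp",tri((335,212),(288.5,142)))
ys=np.cross(zs,np.cos(.45)*x+[0,0,np.sin(.45)]); print("tab top exp",o+48*zs+50*ys)
t=np.load("top0.npy");s=np.load("scene0.npy")
for f,n in((t,"top"),(s,"scene")):
    hsv=cv2.cvtColor(f,cv2.COLOR_RGB2HSV)
    m=(cv2.inRange(hsv,(0,150,90),(6,255,255))|cv2.inRange(hsv,(174,150,90),(180,255,255)))
    k,_,st,ce=cv2.connectedComponentsWithStats(m)
    print(n,[(st[i].tolist(),ce[i]) for i in range(1,k) if st[i,4]>15])
# tray
print(t[206,158],t[180,140],t[206,191:200].tolist(),t[206,120:132].tolist())
for u in((206,),):pass
g=cv2.cvtColor(t,cv2.COLOR_RGB2HSV)
m=cv2.inRange(g,(0,0,110),(180,50,185));m[:,:118]=0;m[:,200:]=0;m[:155]=0;m[255:]=0
m=cv2.morphologyEx(m,cv2.MORPH_OPEN,np.ones((7,7)))
cs,_=cv2.findContours(m,cv2.RETR_EXTERNAL,cv2.CHAIN_APPROX_NONE);c=max(cs,key=cv2.contourArea)
b=cv2.boxPoints(cv2.minAreaRect(c));P=np.array([onz("top",*q,20) for q in b])
print(b,P,P.mean(0),np.linalg.norm(P-np.roll(P,1,0),axis=1))
E
```

```text
foot [692.65  48.36  20.  ] [511.75  -2.44  20.  ] [ 542.65 -103.99   20.  ] 187.89649496747674 106.14562019329546
yaw [15.69 16.92]
spindle from foot [588.77 -35.93 160.  ] stud end [565.32 -42.51 210.43]
stud end tri [566.39 -44.81 209.97] 1.123943150922064 -> origin [589.84 -38.23 159.55]
tabtop [556.42   3.41 205.97] 11.854870779607984
syr/clamp top [655.77 -31.82 315.14] 0.30404181635028243
red clamp (array([652.02, -31.46, 266.1 ]), np.float64(1.9244875777036443))
tab top exp [555.15   6.56 203.22]
top [([168, 99, 26, 26, 533], array([180.69, 111.28])), ([283, 137, 11, 10, 58], array([287.74, 142.  ])), ([529, 147, 31, 31, 475], array([540.44, 162.21]))]
scene [([423, 191, 33, 25, 569], array([438.35, 202.75])), ([329, 202, 13, 19, 167], array([334.89, 212.18]))]
[157 154 144] [152 145 138] [[241, 234, 199], [242, 235, 200], [241, 236, 199], [242, 236, 200], [241, 235, 198], [241, 235, 199], [242, 236, 200], [240, 234, 199], [241, 235, 201]] [[38, 50, 67], [39, 49, 65], [40, 55, 70], [35, 47, 63], [41, 50, 69], [39, 48, 68], [38, 48, 67], [40, 48, 67], [67, 68, 77], [129, 121, 117], [141, 133, 129], [88, 84, 79]]
[[128.13 242.56]
 [135.08 166.1 ]
 [189.81 171.07]
 [182.86 247.53]] [[427.41 407.32  20.  ]
 [639.73 389.08  20.  ]
 [624.26 236.31  20.  ]
 [412.52 255.6   20.  ]] [525.98 322.08  20.  ] [152.45 213.1  153.55 212.62]
```

```bash
cat >> h.py <<'E'
O=np.array([589.5,-37.3,159.8]);YAW=np.radians(16.2)
XH=np.array([np.cos(YAW),np.sin(YAW),0]);ZS=-np.sin(.45)*XH+[0,0,np.cos(.45)]
XS=np.cos(.45)*XH+[0,0,np.sin(.45)];YS=np.cross(ZS,XS);RS=np.c_[XS,YS,ZS]
def sp(x,y,z): return O+RS@[x,y,z]
def pose():
    s=env.state();return np.array(s["ee_pos"]),R.from_euler("xyz",s["ee_rot"],degrees=True).as_matrix(),s
def toolR(xax,yax):
    return np.c_[xax,yax,np.cross(xax,yax)]
def delta(P,Rt):
    p,r,s=pose();print("rotvec",R.from_matrix(r.T@Rt).as_rotvec(degrees=True),"shift m",np.round(r.T@(P-p)/1000,4))
def inspin():
    p,r,s=pose();print("t",s["time_s"],"spindle xyz",RS.T@(p-O),"tool x,y in spindle",RS.T@r[:,0],RS.T@r[:,1],"q",s["qpos"],"F",s["force"],"T",s["torque"],"w",s["gripper_width"])
E
python3 - <<'E'
from h import *
p,r,s=pose(); print(r)
for sgn in(1,-1):
  for phi in(-50,0,50):
    Y=sgn*YS; Rt=toolR(-ZS,Y)@R.from_euler("x",phi,degrees=True).as_matrix()
    print(sgn,phi);delta(sp(0,0,100),Rt)
E
```

```text
[[-0.    0.23  0.97]
 [-0.    0.97 -0.23]
 [-1.   -0.   -0.  ]]
1 -50
rotvec [-78.3  -27.58  -4.84] shift m [-0.04 -0.49  0.54]
1 0
rotvec [-29.24 -25.22   6.78] shift m [-0.04 -0.49  0.54]
1 50
rotvec [ 19.91 -19.87  16.7 ] shift m [-0.04 -0.49  0.54]
-1 -50
rotvec [98.36 -5.08 28.94] shift m [-0.04 -0.49  0.54]
-1 0
rotvec [146.94   9.05  33.67] shift m [-0.04 -0.49  0.54]
-1 50
rotvec [-156.09  -23.39  -27.83] shift m [-0.04 -0.49  0.54]
```

```bash
r="2 -10 7 -0.13 -0.245 0.27 0.0912"; python3 -m handwheel '1 -5 4 -0.13 -0.13 0.14 0.0912;1 -5 4 -0.13 -0.13 0.14 0.0912;1 -5 4 -0.13 -0.13 0.14 0.0912;2 -10 7 -0.14 -0.245 0.27 0.0912;2 -10 7 -0.14 -0.245 0.27 0.0912;2 -10 7 -0.14 -0.245 0.27 0.0912;2 -10 7 -0.14 -0.245 0.27 0.0912;2 -10 7 -0.14 -0.245 0.27 0.0912;2 -10 7 -0.14 -0.245 0.27 0.0912;2 -10 7 -0.14 -0.245 0.27 0.0912;2 -10 7 -0.14 -0.245 0.27 0.0912;2 -10 7 -0.14 -0.245 0.27 0.0912' 20
python3 - <<'E'
from h import *
inspin()
delta(sp(0,0,105),toolR(-ZS,YS)@R.from_euler("x",35,degrees=True).as_matrix())
E
```

```text
time_s: 1.1
ee_pos: [340.1, 256.8, 353.9]
ee_rot: [36.2, 77.8, 20.5]
force: [0.2, 0.1, -0.4]
gripper_width: 91.2
t 1.1 spindle xyz [-57.37 351.98 243.27] tool x,y in spindle [-0.24  0.02 -0.97] [ 0.52  0.85 -0.11] q [ 38.45  -5.48  98.54  -3.87  75.35 -35.2 ] F [ 0.22  0.12 -0.38] T [-0.05  0.09  0.01] w 91.2427022336589
rotvec [  2.83 -11.85   6.77] shift m [ 0.12 -0.25  0.26]
```

```bash
python3 -m handwheel '2 -8 5 0.02 -0.16 0.165 0.046;2 -8 5 0.02 -0.16 0.165 0.046;2 -8 5 0.02 -0.16 0.165 0.046;2 -8 5 0.02 -0.16 0.165 0.046;2 -8 5 0.02 -0.16 0.165 0.046;2.8 -11.8 6.8 0.12 -0.25 0.26 0.046;2.8 -11.8 6.8 0.12 -0.25 0.26 0.046;2.8 -11.8 6.8 0.12 -0.25 0.26 0.046;2.8 -11.8 6.8 0.12 -0.25 0.26 0.046;2.8 -11.8 6.8 0.12 -0.25 0.26 0.046;2.8 -11.8 6.8 0.12 -0.25 0.26 0.046'
python3 - <<'E'
from h import *
inspin()
Rt=toolR(-ZS,YS)@R.from_euler("x",35,degrees=True).as_matrix()
delta(sp(0,0,105),Rt);delta(sp(0,0,30),Rt)
E
```

```text
time_s: 2.02
ee_pos: [546.0, -45.4, 245.6]
ee_rot: [35.5, 64.6, 16.8]
force: [-0.2, 0.4, 0.7]
gripper_width: 45.7
t 2.0167 spindle xyz [-2.36  4.37 96.41] tool x,y in spindle [-0.01  0.   -1.  ] [ 0.57  0.82 -0.  ] q [-13.61   3.98 108.38  17.35  46.71 -94.52] F [-0.21  0.44  0.74] T [-0.05  0.24  0.04] w 45.677182802575345
rotvec [ 0.03 -0.46  0.01] shift m [-0.01 -0.    0.  ]
rotvec [ 0.03 -0.46  0.01] shift m [ 0.07 -0.    0.01]
```

```bash
sed -i 's|np.round(r.T@(P-p)/1000,4)|(r.T@(P-p)/1000).round(4).tolist()|' h.py; python3 -m handwheel '0 -0.4 0 0 0 0 0.046;0 -0.4 0 0 0 0 0.046'
python3 - <<'E'
from h import *
inspin()
Rt=toolR(-ZS,YS)@R.from_euler("x",35,degrees=True).as_matrix()
delta(sp(0,0,30),Rt)
f=env.grab_frame("scene");g=env.grab_frame("top")
im=np.hstack([crop(0,f,250,150,66,96,6),crop(0,g,250,130,66,96,6)])
cv2.imwrite("pics/c1.png",im[:,:,::-1])
E
```

```text
time_s: 2.18
ee_pos: [545.1, -43.0, 249.9]
ee_rot: [34.6, 63.9, 16.1]
force: [-0.2, 0.0, 0.9]
gripper_width: 45.8
t 2.1833 spindle xyz [ -0.63   6.87 100.35] tool x,y in spindle [ 0.01 -0.   -1.  ] [0.57 0.82 0.  ] q [-13.36   3.36 108.65  17.41  46.25 -94.5 ] F [-0.23  0.01  0.91] T [-0.11  0.23  0.05] w 45.75324323469428
rotvec [ 0.27  0.26 -0.13] shift m [0.0704, -0.0054, 0.0041]
```

View pics/c1.png

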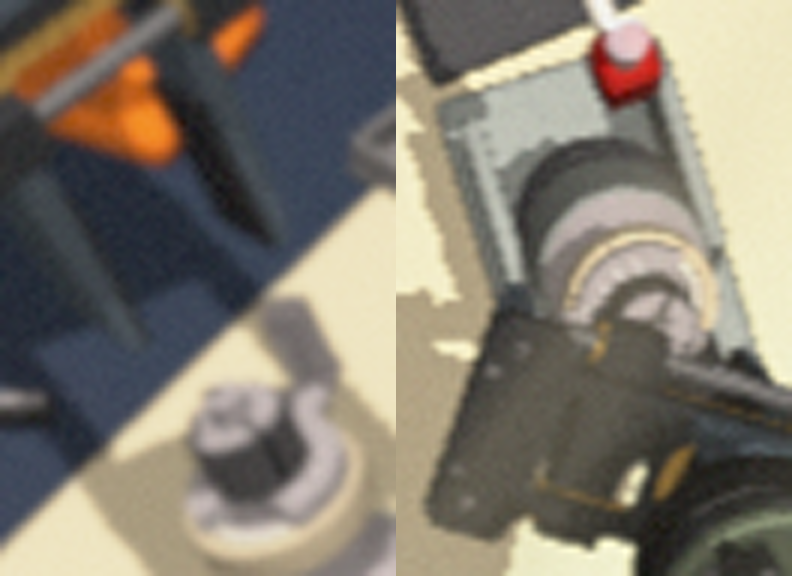

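The fingertips show in the scene crop above and left of the nut, as expected: pixels about (272,207) and (296,190). Now I'll descend onto the nut.

```bash
python3 - <<'E'
from h import *
p,r,s=pose();print(proj("scene",p),"seen 284.6,198.5")
E
python3 -m handwheel '0 0.3 0 0.01 -0.0054 0.0041 0.046;0 0.3 0 0.01 -0.0054 0.0041 0.046;0 0.3 0 0.03 -0.0054 0.0041 0.046;0 0.3 0 0.04 -0.0054 0.0041 0.046;0 0.3 0 0.04 -0.0054 0.0041 0.046;0 0.3 0 0.04 -0.0054 0.0041 0.046'
python3 - <<'E'
from h import *
inspin()
delta(sp(0,0,29),toolR(-ZS,YS)@R.from_euler("x",35,degrees=True).as_matrix())
E
```

```text
[[281.45 195.6 ]] seen 284.6,198.5
time_s: 2.78
ee_pos: [564.4, -46.2, 213.6]
ee_rot: [35.0, 64.2, 16.4]
force: [-0.5, 0.8, 0.0]
gripper_width: 46.1
t 2.7833 spindle xyz [-0.57 -1.49 60.  ] tool x,y in spindle [-0.  0. -1.] [0.57 0.82 0.  ] q [-13.15   7.09 109.9   18.77  41.79 -96.29] F [-0.54  0.78  0.05] T [-0.08  0.26  0.01] w 46.096297626115586
rotvec [ 0.2  -0.07 -0.06] shift m [0.031, 0.0015, -0.0003]
```

```bash
python3 -m handwheel '0 0 0 0.008 0.001 0 0.046;0 0 0 0.014 0.001 0 0.046;0 0 0 0.019 0.001 0 0.046;0 0 0 0.019 0.001 0 0.046'
python3 - <<'E'
from h import *
inspin()
f=env.grab_frame("scene");g=env.grab_frame("top")
p,r,s=pose();print(proj("scene",p),proj("scene",sp(0,0,45)))
im=np.hstack([crop(0,f,255,170,66,96,6),crop(0,g,255,130,66,96,6)])
cv2.imwrite("pics/c2.png",im[:,:,::-1])
E
```

```text
time_s: 3.12
ee_pos: [572.7, -42.9, 196.3]
ee_rot: [35.0, 64.2, 16.4]
force: [0.3, 0.4, 0.0]
gripper_width: 45.8
t 3.1167 spindle xyz [-0.12 -0.72 40.54] tool x,y in spindle [-0.  0. -1.] [0.57 0.82 0.  ] q [-12.49   8.72 110.68  19.35  39.31 -96.64] F [0.33 0.39 0.01] T [-0.09  0.25  0.02] w 45.81488444006309
[[292.76 221.83]] [[291.99 220.1 ]]
```

View pics/c2.png

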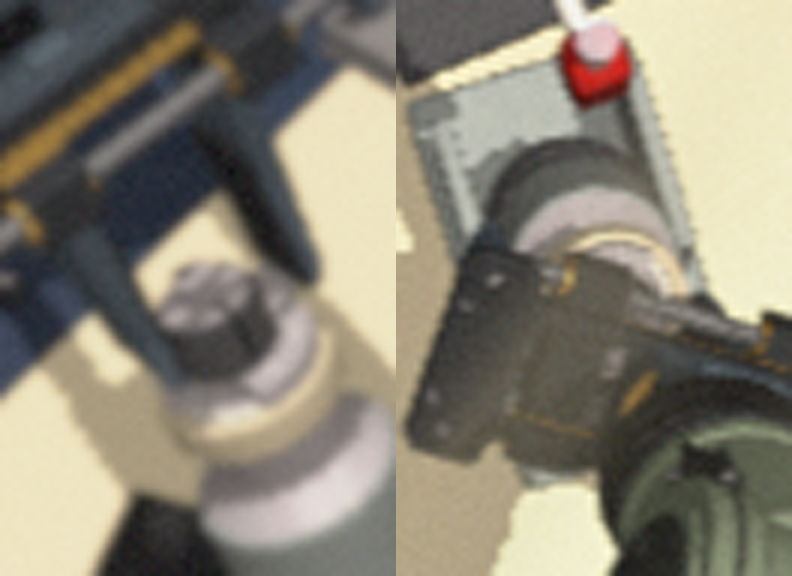

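Both fingers straddle the nut, with tips at about (284,233) and (307,216), and no contact force. I'll go down 11 mm and close.

```bash
python3 -m handwheel '0 0 0 0.006 0 0 0.046;0 0 0 0.011 0 0 0.046;0 0 0 0.011 0 0 0.03;0 0 0 0.011 0 0 0.03;0 0 0 0.011 0 0 0.03;0 0 0 0.011 0 0 0.03;0 0 0 0.011 0 0 0.03' 15
python3 - <<'E'
from h import *
inspin()
E
```

```text
time_s: 3.8
ee_pos: [576.8, -43.3, 186.5]
ee_rot: [34.6, 64.3, 16.0]
force: [-0.6, -6.0, -3.7]
gripper_width: 33.7
t 3.8 spindle xyz [-0.9  -2.18 30.08] tool x,y in spindle [-0. -0. -1.] [ 0.57  0.82 -0.  ] q [-12.3    9.63 111.11  19.56  37.92 -96.99] F [-0.64 -6.   -3.7 ] T [-1.08  0.61 -0.35] w 33.65101115314171
```

```bash
python3 -m handwheel '0 0 0 0 -0.0016 0 0.03;0 0 0 0 -0.0016 0 0.03;-7 0 0 0 -0.0016 0 0.03;-14 0 0 0 -0.0016 0 0.03;-14 0 0 0 -0.0016 0 0.03'
python3 - <<'E'
from h import *
inspin();p,r,s=pose();print(r.T@s["torque"],r.T@s["force"])
E
python3 -m handwheel '-7 0 0 0 0 0 0.03;-14 0 0 0 0 0 0.03;-14 0 0 0 0 0 0.03'
python3 - <<'E'
from h import *
inspin();p,r,s=pose();print(r.T@s["torque"],r.T@s["force"])
E
```

```text
time_s: 4.22
ee_pos: [577.0, -42.3, 186.4]
ee_rot: [21.0, 64.2, 16.6]
force: [4.1, 4.3, -6.0]
gripper_width: 33.4
t 4.2167 spindle xyz [-0.5  -1.29 29.73] tool x,y in spindle [ 0.  0. -1.] [0.35 0.94 0.  ] q [ -12.36    9.68  111.13   20.02   37.97 -111.51] F [ 4.08  4.35 -5.95] T [0.44 0.01 0.26] w 33.41608743581372
[-0.05  0.07  0.5 ] [7.6  3.53 0.83]
time_s: 4.47
ee_pos: [577.5, -41.2, 186.6]
ee_rot: [7.3, 64.1, 16.8]
force: [7.8, 7.8, -7.4]
gripper_width: 33.7
t 4.4667 spindle xyz [ 0.26 -0.38 29.58] tool x,y in spindle [ 0.  0. -1.] [0.12 0.99 0.  ] q [ -12.3     9.69  111.1    20.18   37.97 -125.47] F [ 7.76  7.83 -7.39] T [ 1.19 -0.35  0.3 ] w 33.727163983257064
[ 0.18 -0.54  1.15] [10.88  5.91  4.78]
```

```bash
python3 -m handwheel '-6 0 0 0 0 0 0.03;-11 0 0 0 0 0 0.03;-11 0 0 0 0 0 0.03'
python3 - <<'E'
from h import *
inspin();p,r,s=pose();print(r.T@s["torque"],r.T@s["force"])
f=env.grab_frame("scene")
cv2.imwrite("pics/c3.png",crop(0,f,255,170,75,75,8)[:,:,::-1])
E
```

```text
time_s: 4.72
ee_pos: [577.7, -40.1, 187.3]
ee_rot: [-3.4, 64.0, 17.0]
force: [5.9, 12.4, -4.2]
gripper_width: 33.7
t 4.7167 spindle xyz [ 1.06  0.63 30.03] tool x,y in spindle [ 0.    0.01 -1.  ] [-0.07  1.    0.01] q [ -12.24    9.65  111.06   20.32   38.05 -136.39] F [ 5.9  12.39 -4.22] T [ 2.02 -0.44  0.53] w 33.71471676071709
[ 0.31 -1.12  1.79] [7.85 9.72 7.07]
```

View pics/c3.png

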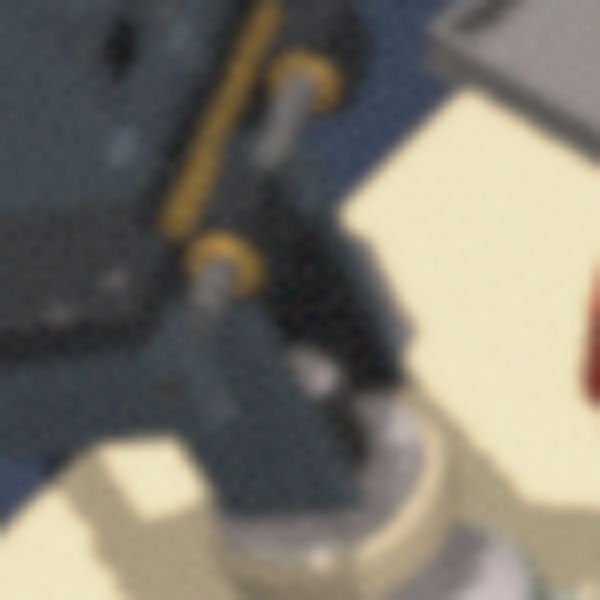

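The jaws are on the nut and I've turned it 39° anticlockwise, more than its 34° maximum start turn, with torque rising, so it should be at its stop (0). The lateral drift shows the axis is about 3.6 mm downhill of my estimate. I'll open, recentre and regrip.

```bash
python3 -m handwheel '0 0 0 0 0 0 0.046;0 0 0 0 0 0 0.046;0 0 0 0 0 -0.003 0.046;0 0 0 0 0 -0.003 0.046;0 0 0 0 0 -0.003 0.046'
python3 - <<'E'
from h import *
inspin();p,r,s=pose();print(r.T@s["torque"],r.T@s["force"])
delta(sp(-3.6,0.2,29),toolR(-ZS,YS))
E
```

```text
time_s: 5.18
ee_pos: [574.4, -44.6, 185.9]
ee_rot: [-4.2, 64.1, 16.2]
force: [-0.3, -0.4, -0.5]
gripper_width: 45.9
t 5.1833 spindle xyz [-3.57 -2.78 30.72] tool x,y in spindle [ 0.  0. -1.] [-0.07  1.    0.  ] q [ -12.64    9.47  111.48   20.1    37.78 -136.67] F [-0.32 -0.44 -0.52] T [-0.01  0.3   0.05] w 45.900978003061695
[-0.02  0.28  0.11] [ 0.28 -0.29 -0.64]
rotvec [ 4.18  0.07 -0.01] shift m [0.0017, 0.003, 0.0002]
```

```bash
python3 -m handwheel '0 0 0 0.001 0.002 0 0.03;0 0 0 0.001 0.002 0 0.03;0 0 0 0.001 0.002 0 0.03;0 0 0 0.001 0.002 0 0.03;0 0 0 0.001 0.002 0 0.03' 15
python3 - <<'E'
from h import *
inspin();p,r,s=pose();print(r.T@s["torque"],r.T@s["force"])
E
```

```text
time_s: 5.6
ee_pos: [573.8, -41.5, 184.7]
ee_rot: [-3.9, 64.2, 16.5]
force: [-1.4, 4.9, 1.5]
gripper_width: 33.3
t 5.6 spindle xyz [-3.82  0.39 29.51] tool x,y in spindle [ 0.  0. -1.] [-0.07  1.    0.  ] q [ -12.33    9.48  111.65   20.11   37.65 -136.43] F [-1.37  4.92  1.52] T [0.84 0.51 0.32] w 33.26406963581358
[0.12 0.18 1.01] [-1.33  5.04  1.08]
```

```bash
python3 -m handwheel '0 0 0 0 0.0011 0 0.03;7.1 0 0 -0.0002 0.0011 0 0.03;14.2 0 0 -0.0005 0.0011 0 0.03;21.4 0 0 -0.0007 0.0011 0 0.03;28.6 0 0 -0.001 0.0011 0 0.03;35.7 0 0 -0.0012 0.0011 0 0.03;42.9 0 0 -0.0014 0.0011 0 0.03;50 0 0 -0.0017 0.0011 0 0.03;57.1 0 0 -0.0019 0.0011 0 0.03;57.3 0 0 -0.0019 0.0011 0 0.03' 20
python3 - <<'E'
from h import *
inspin();p,r,s=pose();print(r.T@s["torque"],r.T@s["force"])
E
```

```text
time_s: 6.43
ee_pos: [572.9, -42.7, 186.2]
ee_rot: [53.0, 64.2, 16.0]
force: [-3.4, -3.8, 0.0]
gripper_width: 33.6
t 6.4333 spindle xyz [-4.24 -0.5  31.4 ] tool x,y in spindle [ 0. -0. -1.] [ 0.8  0.6 -0. ] q [-12.35   9.28 111.65  19.75  37.7  -78.8 ] F [-3.38 -3.79  0.03] T [-0.69  0.84 -0.26] w 33.63467063671652
[ 0.04  0.2  -1.1 ] [-1.9  -4.7  -0.16]
```

```bash
python3 -m handwheel '7.1 0 0 -0.0002 -0.001 0 0.03;14.2 0 0 -0.0005 -0.001 0 0.03;21.4 0 0 -0.0007 -0.001 0 0.03;28.6 0 0 -0.001 -0.001 0 0.03;35.7 0 0 -0.0012 -0.001 0 0.03;42.9 0 0 -0.0014 -0.001 0 0.03;50 0 0 -0.0017 -0.001 0 0.03;57.1 0 0 -0.0019 -0.001 0 0.03;57.3 0 0 -0.0019 -0.001 0 0.03' 
python3 - <<'E'
from h import *
inspin();p,r,s=pose();print(r.T@s["torque"],r.T@s["force"])
E
python3 -m handwheel '7.1 0 0 -0.0002 0 0 0.03;14.2 0 0 -0.0005 0 0 0.03;21.4 0 0 -0.0007 0 0 0.03;28.6 0 0 -0.001 0 0 0.03;35.7 0 0 -0.0012 0 0 0.03;42.9 0 0 -0.0014 0 0 0.03;50 0 0 -0.0017 0 0 0.03;57.1 0 0 -0.0019 0 0 0.03;57.3 0 0 -0.0019 0 0 0.03;57.3 0 0 -0.0019 0 0 0.03' 
python3 - <<'E'
from h import *
inspin();p,r,s=pose();print(r.T@s["torque"],r.T@s["force"])
E
```

```text
time_s: 7.18
ee_pos: [571.1, -43.3, 187.4]
ee_rot: [110.3, 64.2, 16.1]
force: [-3.7, -2.6, 0.8]
gripper_width: 33.3
t 7.1833 spindle xyz [-5.38 -0.62 33.29] tool x,y in spindle [-0. -0. -1.] [ 0.94 -0.35 -0.  ] q [-12.51   9.09 111.67  19.78  37.98 -21.69] F [-3.68 -2.58  0.82] T [-0.58  1.09 -0.14] w 33.34184779147689
[ 0.01 -0.69 -1.04] [-2.58 -2.76  2.57]
time_s: 8.02
ee_pos: [569.5, -42.8, 188.8]
ee_rot: [167.7, 64.3, 16.4]
force: [-6.5, -0.7, 2.9]
gripper_width: 33.8
t 8.0167 spindle xyz [-6.08  0.27 35.17] tool x,y in spindle [-0.  0. -1.] [ 0.22 -0.98 -0.  ] q [-12.54   8.9  111.64  19.76  38.32  35.46] F [-6.5  -0.71  2.88] T [-0.14  1.29  0.02] w 33.77213039688602
[ 0.08 -1.2  -0.48] [-5.39 -2.1   4.2 ]
```

```bash
python3 -m handwheel '0 0 0 0 0 0 0.046;0 0 0 0 0 0 0.046;0 0 0 -0.005 0 0 0.046;0 0 0 -0.03 0 0 0.046;0 0 0 -0.065 0 0 0.046;0 0 0 -0.1 0 0 0.046;0 0 0 -0.11 0 0 0.046;0 0 0 -0.11 0 0 0.046'
python3 - <<'E'
from h import *
import h
inspin()
f=env.grab_frame("scene");g=env.grab_frame("top");np.save("f.npy",f);np.save("g.npy",g)
im=np.hstack([crop(0,f,270,200,44,44,9),crop(0,g,273,160,44,44,9)])
cv2.imwrite("pics/c4.png",im[:,:,::-1])
E
```

```text
time_s: 8.68
ee_pos: [526.1, -57.0, 292.9]
ee_rot: [167.1, 63.7, 15.7]
force: [0.5, 0.2, 1.2]
gripper_width: 46.0
t 8.6833 spindle xyz [ -1.86  -1.25 148.72] tool x,y in spindle [ 0.01 -0.   -1.  ] [ 0.21 -0.98  0.01] q [-15.9    0.08 105.78  16.97  52.58  37.76] F [0.48 0.21 1.22] T [-0.14  0.4  -0.01] w 45.990304900585315
```

View pics/c4.png

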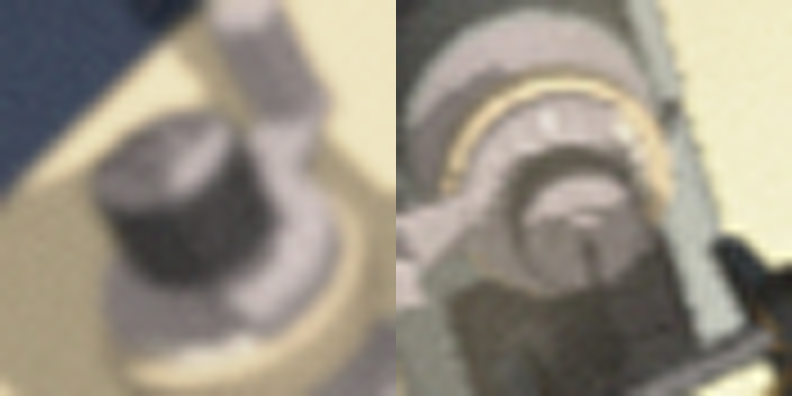

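```bash
python3 - <<'E'
from h import *
C=np.array([-4,0.3])
T=lambda P:((proj("top",P)-[273,160]+.5)*9+[396,0]).round(0)
print("stud c",T(sp(*C,56)),"stud line end",T(sp(C[0]-7,C[1],56)))
for d in(-30,-20,-10,0,10,20,30):
    a=np.radians(180+d); print("nut line off CCW",d,T(np.array([sp(C[0]+r*np.cos(a),C[1]+r*np.sin(a),51) for r in(7,17)])).tolist())
g=cv2.cvtColor(np.load("g.npy"),cv2.COLOR_RGB2GRAY)
print(g[178:196,286:304])
E
```

```text
stud c [[587. 229.]] stud line end [[594. 254.]]
nut line off CCW -30 [[577.0, 248.0], [567.0, 283.0]]
nut line off CCW -20 [[582.0, 249.0], [578.0, 285.0]]
nut line off CCW -10 [[586.0, 248.0], [589.0, 284.0]]
nut line off CCW 0 [[591.0, 247.0], [600.0, 282.0]]
nut line off CCW 10 [[595.0, 246.0], [611.0, 278.0]]
nut line off CCW 20 [[599.0, 243.0], [621.0, 272.0]]
nut line off CCW 30 [[603.0, 240.0], [629.0, 265.0]]
[[123 101  92  91  95  95  99 101 101  94  96  97 112 143 179 206 212 200]
 [112  90  89  93 102 116 129 139 140 138 127 102  92 134 175 202 214 192]
 [ 95  90  98 116 144 173 186 189 192 187 177 147 111 123 148 183 211 207]
 [ 95  95 118 164 188 188 187 189 190 192 186 181 143 111 128 149 186 203]
 [ 92 102 145 183 193 189 185 182 180 183 178 158 131 106 112 138 163 187]
 [ 96 130 167 180 182 177 167 153 147 136 131 132 127 114 117 135 156 175]
 [100 141 156 138 137 130 155 177 175 153 129 127 127 121 110 126 154 178]
 [100 119 130 130 122 127 133 130 134 132 128 128 129 126 111 101 126 168]
 [100 117 136 129 123 127 128 116 112 125 126 128 129 119 110  93  91 147]
 [108 117 133 130 126 131 131 112  92 112 128 126 125 116 109  90  72 119]
 [119 117 126 130 132 131 127 114  92 108 129 127 126 104  82  73  65  99]
 [127 116 120 125 131 129 130 127 103 107 125 127 112  90  72  73  71  73]
 [133 125 113 122 126 127 130 130 106 103 123 108  87  79  75  74  72  67]
 [129 131 131 119 116 123 121 125 102  86  93  90  79  77  73  70  73  64]
 [ 95 106 120 117 116 101  94  82  77  70  72  72  70  70  72  74  77  67]
 [ 89  87  89  88  83  77  72  70  72  69  70  76  76  74  73  72  75  70]
 [ 88  83  84  82  75  75  73  70  69  64  70  75  73  72  73  70  70  70]
 [ 86  88  86  81  76  78  73  69  68  65  64  72  74  72  73  70  71  72]]
```

Top crop: the stud line and the nut line form one straight dark line from (587,229) to about (594,283). That is within about 2° of the predicted aligned direction, so the nut is at the mark. Next comes the washer tab.

```bash
sed -i 's/^def sp/O=O+RS@np.array([-4.3,0.3,0])\ndef sp/' h.py; python3 - <<'E'
from h import *
inspin();Rt=toolR(-ZS,-YS);delta(sp(0,50,75),Rt);delta(sp(0,50,25),Rt)
# tab top vs images
print("pred tab top",proj("scene",sp(0,50,48)),proj("top",sp(0,50,48)))
for n,z in(("scene",44),):
    pass
E
```

```text
t 8.7833 spindle xyz [ -0.45  -0.43 144.97] tool x,y in spindle [ 0.  0. -1.] [ 0.21 -0.98 -0.  ] q [-15.85   0.32 106.06  16.97  52.54  37.77] F [-0.28  0.69 -0.82] T [-0.11  0.44 -0.03] w 46.13481210747552
rotvec [12.32 -0.08  0.01] shift m [0.07, -0.0492, -0.0111]
rotvec [12.32 -0.08  0.01] shift m [0.12, -0.0492, -0.011]
pred tab top [[298.28 201.48]] [[272.8  190.12]]
```

```bash
python3 -m handwheel '6 0 0 0 -0.025 -0.0055 0.026;12.3 0 0 0.03 -0.0492 -0.011 0.026;12.3 0 0 0.06 -0.0492 -0.011 0.026;12.3 0 0 0.07 -0.0492 -0.011 0.026;12.3 0 0 0.07 -0.0492 -0.011 0.026;12.3 0 0 0.07 -0.0492 -0.011 0.026'
python3 - <<'E'
from h import *
inspin();delta(sp(0,50,26),toolR(-ZS,-YS))
f=env.grab_frame("scene");g=env.grab_frame("top")
im=np.hstack([crop(0,f,265,165,66,76,6),crop(0,g,240,140,66,76,6)])
cv2.imwrite("pics/c5.png",im[:,:,::-1])
E
```

```text
time_s: 9.28
ee_pos: [540.4, 0.8, 224.6]
ee_rot: [-179.8, 64.3, 16.4]
force: [0.0, 0.4, 0.1]
gripper_width: 25.7
t 9.2833 spindle xyz [-0.38 49.94 74.2 ] tool x,y in spindle [-0.  0. -1.] [ 0. -1. -0.] q [ -7.38   3.68 112.08  15.31  41.49  56.93] F [0.04 0.43 0.14] T [-0.16  0.4  -0.01] w 25.74018041339105
rotvec [0.01 0.07 0.08] shift m [0.0482, 0.0, -0.0004]
```

View pics/c5.png

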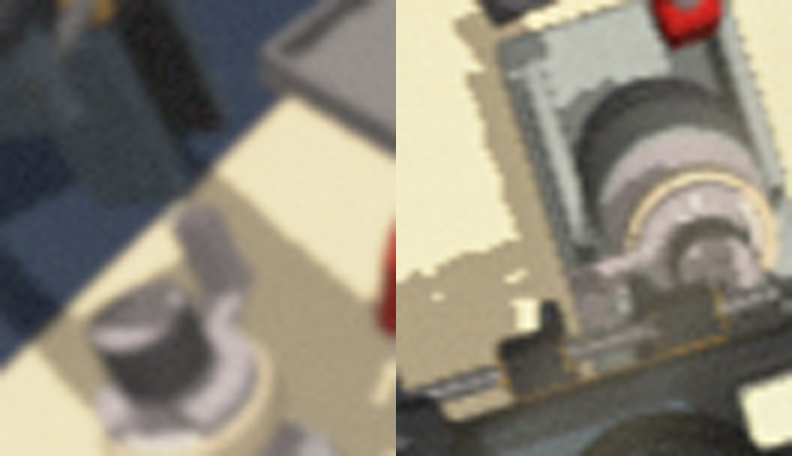

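Scene crop: the open fingers are up-axis from the tab, whose top is at about (297,201). I'll descend and close.

```bash
python3 -m handwheel '0 0 0 0.02 0 0 0.026;0 0 0 0.03 0 0 0.026;0 0 0 0.036 0 0 0.026;0 0 0 0.036 0 0 0.026'
python3 -m handwheel '0 0 0 0.006 0 0 0.026;0 0 0 0.012 0 0 0.026;0 0 0 0.012 0 0 0.026'
python3 -m handwheel '0 0 0 0 0 0 0.005;0 0 0 0 0 0 0.005;0 0 0 0 0 0 0.005;0 0 0 0 0 0 0.005;0 0 0 0 0 0 0.005' 25
python3 - <<'E'
from h import *
inspin();p,r,s=pose();print(r.T@s["torque"],r.T@s["force"])
E
```

```text
time_s: 9.72
ee_pos: [555.3, 5.1, 192.5]
ee_rot: [-179.8, 64.2, 16.3]
force: [-0.1, -0.8, -0.2]
gripper_width: 26.0
time_s: 9.97
ee_pos: [560.4, 6.8, 181.8]
ee_rot: [-179.9, 64.2, 16.3]
force: [0.2, -0.1, -1.5]
gripper_width: 26.0
time_s: 10.38
ee_pos: [560.4, 6.7, 182.6]
ee_rot: [-179.9, 64.1, 16.3]
force: [-0.2, -0.9, -0.1]
gripper_width: 11.2
t 10.3833 spindle xyz [ 0.15 50.11 27.37] tool x,y in spindle [ 0.  0. -1.] [-0. -1. -0.] q [ -6.23   7.82 114.1   16.86  35.14  55.7 ] F [-0.18 -0.87 -0.1 ] T [-0.12  0.4   0.06] w 11.222071256893694
[-0.05 -0.42 -0.02] [-0.09  0.78  0.41]
```

```bash
python3 -m handwheel '0 0 0 0 0 0 0.005;0 0 0 0 -0.004 0 0.005;0 0 0 0 -0.008 0 0.005;0 0 0 0 -0.012 0 0.005' 45
python3 -m handwheel '0 0 0 0 -0.006 0 0.005;0 0 0 0 -0.013 0 0.005;0 0 0 0 -0.02 0 0.005;0 0 0 0 -0.028 0 0.005;0 0 0 0 -0.036 0 0.005;0 0 0 0 -0.045 0 0.005;0 0 0 0 -0.045 0 0.005'
python3 - <<'E'
from h import *
inspin();p,r,s=pose();print(r.T@s["torque"],r.T@s["force"])
E
```

```text
time_s: 10.72
ee_pos: [557.1, 18.5, 182.7]
ee_rot: [-180.0, 64.1, 16.2]
force: [0.0, -0.9, -0.5]
gripper_width: 11.7
time_s: 11.3
ee_pos: [543.5, 63.2, 182.2]
ee_rot: [-179.8, 64.2, 16.5]
force: [0.6, -0.7, -0.6]
gripper_width: 12.1
t 11.3 spindle xyz [ -0.5  109.04  27.15] tool x,y in spindle [-0.  0. -1.] [ 0. -1. -0.] q [  1.45   6.3  116.    11.88  33.26  66.6 ] F [ 0.65 -0.72 -0.55] T [-0.18  0.48  0.  ] w 12.097740209587686
[-0.02 -0.51  0.03] [ 0.68  0.88 -0.14]
```

```bash
cat >> h.py <<'E'
TC=np.array([526.,322.1,0]);ta=np.radians(-5.1);TX=np.array([np.cos(ta),np.sin(ta),0]);TY=np.array([-TX[1],TX[0],0])
def tr(x,y,z): return TC+x*TX+y*TY+[0,0,z]
E
python3 - <<'E'
from h import *
delta(tr(45,32,60),toolR(np.array([0,0,-1.]),-TY))
print(tr(45,32,60))
E
```

```text
rotvec [ 21.04 -25.46   4.9 ] shift m [0.158, -0.2665, -0.0454]
[573.67 349.97  60.  ]
```

```bash
python3 -m handwheel '0 0 0 -0.015 -0.015 0 0.005;0 0 0 -0.02 -0.04 0 0.005;4 -5 1 0.0 -0.07 -0.01 0.005;8 -10 2 0.03 -0.1 -0.015 0.005;12 -15 3 0.06 -0.13 -0.025 0.005;16 -20 4 0.09 -0.16 -0.03 0.005;21 -25.4 4.9 0.11 -0.19 -0.035 0.005;21 -25.4 4.9 0.13 -0.22 -0.04 0.005;21 -25.4 4.9 0.145 -0.25 -0.043 0.005;21 -25.4 4.9 0.158 -0.2665 -0.0454 0.005;21 -25.4 4.9 0.158 -0.2665 -0.0454 0.005;21 -25.4 4.9 0.158 -0.2665 -0.0454 0.005'
python3 - <<'E'
from h import *
p,r,s=pose();print(p,r[:,0],r[:,1],s["qpos"],s["force"],s["gripper_width"])
delta(tr(45,32,30),toolR(np.array([0,0,-1.]),-TY))
f=env.grab_frame("scene");g=env.grab_frame("top")
im=np.hstack([crop(0,f,290,120,130,110,3),crop(0,g,110,140,130,110,3)])
cv2.imwrite("pics/c6.png",im[:,:,::-1])
E
```

```text
time_s: 12.3
ee_pos: [574.8, 348.8, 58.7]
ee_rot: [106.6, 89.9, -78.4]
force: [0.3, -0.4, -0.1]
gripper_width: 11.6
[574.76 348.83  58.72] [ 0. -0. -1.] [-0.09 -1.    0.  ] [ 30.33  33.78  87.47  -0.14  58.8  125.45] [ 0.27 -0.41 -0.07] 11.5772027887667
rotvec [ 0.05 -0.03 -0.12] shift m [0.0287, -0.0011, 0.0012]
```

View pics/c6.png

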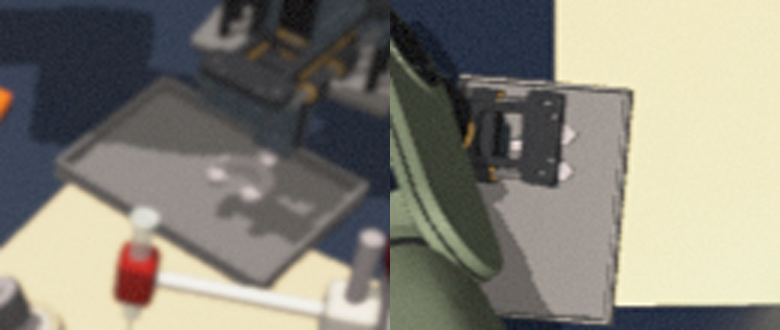

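The washer hangs from the tab above the tray: its slot ends show at crop (568,133) and (566,172) in the top view, inside the tray. I'll lower it to contact.

```bash
python3 -m handwheel '0 0 0 0.015 -0.001 0.001 0.005;0 0 0 0.028 -0.001 0.001 0.005;0 0 0 0.034 -0.001 0.001 0.005;0 0 0 0.037 -0.001 0.001 0.005;0 0 0 0.037 -0.001 0.001 0.005'
python3 -m handwheel '0 0 0 0.001 0 0 0.005;0 0 0 0.002 0 0 0.005;0 0 0 0.002 0 0 0.005'
python3 -m handwheel '0 0 0 0.001 0 0 0.005;0 0 0 0.002 0 0 0.005;0 0 0 0.002 0 0 0.005'
```

```text
time_s: 12.82
ee_pos: [574.9, 348.2, 23.6]
ee_rot: [169.4, 89.9, -15.8]
force: [0.9, -0.3, -0.8]
gripper_width: 11.7
time_s: 13.07
ee_pos: [575.1, 349.2, 21.9]
ee_rot: [-176.2, 89.8, -1.4]
force: [-0.0, 0.3, -1.3]
gripper_width: 11.7
time_s: 13.32
ee_pos: [574.7, 349.1, 19.2]
ee_rot: [168.2, 89.9, -17.0]
force: [0.1, -0.5, -0.6]
gripper_width: 11.6
```

```bash
python3 -m handwheel '0 0 0 0.001 0 0 0.005;0 0 0 0.0015 0 0 0.005;0 0 0 0.0015 0 0 0.005'
python3 -m handwheel '0 0 0 0.001 0 0 0.005;0 0 0 0.0015 0 0 0.005;0 0 0 0.0015 0 0 0.005'
python3 -m handwheel '0 0 0 0.001 0 0 0.005;0 0 0 0.001 0 0 0.005;0 0 0 0.001 0 0 0.005'
```

```text
time_s: 13.57
ee_pos: [574.7, 349.1, 17.6]
ee_rot: [167.4, 89.9, -17.7]
force: [-0.1, 0.5, -1.3]
gripper_width: 11.6
time_s: 13.82
ee_pos: [574.7, 349.0, 16.1]
ee_rot: [166.4, 89.9, -18.8]
force: [-0.0, 0.2, -0.3]
gripper_width: 11.5
time_s: 14.07
ee_pos: [574.7, 349.1, 15.2]
ee_rot: [169.4, 89.9, -15.7]
force: [-0.2, 0.1, -0.1]
gripper_width: 11.2
```

```bash
python3 -m handwheel '0 0 0 0.001 0 0 0.005;0 0 0 0.001 0 0 0.005;0 0 0 0.001 0 0 0.005'
python3 -m handwheel '0 0 0 0.001 0 0 0.005;0 0 0 0.001 0 0 0.005;0 0 0 0.001 0 0 0.005'
```

```text
time_s: 14.32
ee_pos: [574.9, 349.2, 14.6]
ee_rot: [179.3, 89.8, -5.9]
force: [-0.1, 0.4, 1.1]
gripper_width: 11.8
time_s: 14.57
ee_pos: [575.0, 349.2, 14.6]
ee_rot: [-178.2, 89.8, -3.3]
force: [-1.2, -0.3, 6.9]
gripper_width: 11.5
```

Contact at 6.9 N. I'll back off slightly, release and rise.

```bash
python3 -m handwheel '0 0 0 -0.001 0 0 0.005;0 0 0 -0.001 0 0 0.02;0 0 0 -0.001 0 0 0.026;0 0 0 -0.001 0 0 0.026;0 0 0 -0.001 0 0 0.026;0 0 0 -0.01 0 0 0.026;0 0 0 -0.03 0 0 0.026;0 0 0 -0.07 0 0 0.026;0 0 0 -0.11 0 0 0.026;0 0 0 -0.15 0 0 0.026;0 0 0 -0.19 0 0 0.026;0 0 0 -0.21 0 0 0.026'
python3 - <<'E'
from h import *
p,r,s=pose();print(s["qpos"])
for sg in(1,-1):
    Rt=toolR(-ZS,sg*YS);delta(sp(0,0,150),Rt)
E
```

```text
time_s: 15.57
ee_pos: [575.8, 350.2, 230.3]
ee_rot: [-153.7, 89.3, 21.2]
force: [1.6, 0.5, 0.7]
gripper_width: 25.9
[ 30.38  26.63  74.25  -0.11  78.48 125.57]
rotvec [155.19  -6.45 -34.6 ] shift m [-0.065, 0.4092, 0.0152]
rotvec [-21.04  24.84  -4.63] shift m [-0.065, 0.4092, 0.0152]
```

```bash
python3 -m handwheel '0 0 0 -0.04 0.03 0 0.078;-2 3 0 -0.07 0.07 0 0.078;-5 6 -1 -0.08 0.11 0.005 0.078;-8 10 -2 -0.08 0.15 0.005 0.078;-11 13 -2 -0.08 0.19 0.01 0.078;-14 17 -3 -0.08 0.23 0.01 0.078;-17 20 -4 -0.075 0.27 0.01 0.078;-21 24.8 -4.6 -0.07 0.31 0.015 0.078;-21 24.8 -4.6 -0.065 0.35 0.015 0.078;-21 24.8 -4.6 -0.065 0.385 0.015 0.078;-21 24.8 -4.6 -0.065 0.409 0.015 0.078;-21 24.8 -4.6 -0.065 0.409 0.015 0.078'
python3 -m handwheel '0 0 0 0 0 0 0.078;0 0 0 0 0 0 0.078'
python3 - <<'E'
from h import *
inspin();delta(sp(0,0,65),toolR(-ZS,-YS))
f=env.grab_frame("scene");g=env.grab_frame("top");np.save("f.npy",f);np.save("g.npy",g)
im=np.hstack([crop(0,f,270,180,100,85,4),crop(0,g,120,155,100,85,4)])
cv2.imwrite("pics/c7.png",im[:,:,::-1])
E
```

```text
time_s: 16.57
ee_pos: [521.6, -62.2, 289.1]
ee_rot: [179.3, 64.8, 15.1]
force: [0.4, 0.0, -0.3]
gripper_width: 78.1
time_s: 16.73
ee_pos: [522.2, -56.5, 288.9]
ee_rot: [179.7, 64.8, 15.9]
force: [0.2, -0.6, -0.9]
gripper_width: 78.0
t 16.7333 spindle xyz [ -2.59   0.09 146.67] tool x,y in spindle [-0.01 -0.   -1.  ] [-0. -1.  0.] q [-15.62   0.22 105.84  16.15  53.15  50.86] F [ 0.25 -0.6  -0.89] T [-0.14  0.42 -0.01] w 77.99414208234944
rotvec [-0.    0.55 -0.15] shift m [0.0816, -0.0001, -0.0034]
```

View pics/c7.png

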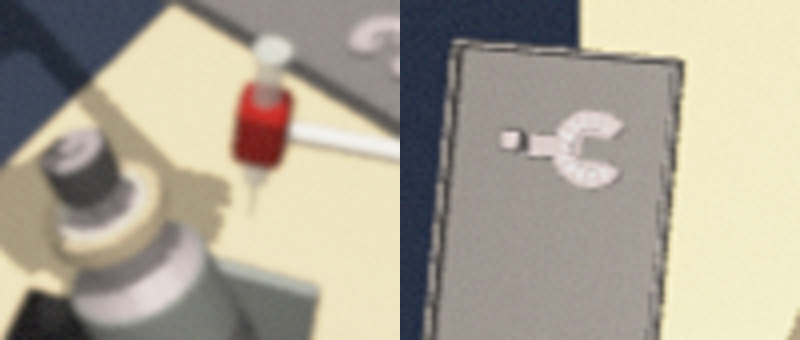

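The washer lies flat in the tray (top crop: ring at (590,148), tab at (513,141)), and the wheel still sits on the flange. I'll descend along the axis to the wheel.

```bash
python3 -m handwheel '0 0.5 0 0.01 0 -0.003 0.078;0 0.5 0 0.04 0 -0.003 0.078;0 0.5 0 0.065 0 -0.003 0.078;0 0.5 0 0.08 0 -0.003 0.078;0 0.5 0 0.08 0 -0.003 0.078;0 0.5 0 0.08 0 -0.003 0.078'
python3 - <<'E'
from h import *
inspin();delta(sp(-0.3,0,4),toolR(-ZS,-YS))
E
```

```text
time_s: 17.33
ee_pos: [557.6, -45.0, 216.8]
ee_rot: [179.8, 64.4, 16.1]
force: [-0.6, -0.0, 0.4]
gripper_width: 77.9
t 17.3333 spindle xyz [-0.41  1.2  65.63] tool x,y in spindle [-0. -0. -1.] [ 0. -1.  0.] q [-13.08   6.29 110.28  18.32  42.18  49.26] F [-0.56 -0.01  0.42] T [-0.16  0.36 -0.04] w 77.91105790172166
rotvec [ 0.14  0.15 -0.03] shift m [0.0616, 0.0012, -0.0003]
```

```bash
python3 -m handwheel '0 0 0 0.02 0.001 0 0.078;0 0 0 0.04 0.001 0 0.078;0 0 0 0.053 0.001 0 0.078;0 0 0 0.0615 0.001 0 0.078;0 0 0 0.0615 0.001 0 0.078;0 0 0 0.0615 0.001 0 0.078'
python3 -m handwheel '0 0 0 0 0 0 0.055;0 0 0 0 0 0 0.055;0 0 0 0 0 0 0.055;0 0 0 0 0 0 0.055;0 0 0 0 0 0 0.055;0 0 0 0 0 0 0.055' 20
python3 - <<'E'
from h import *
inspin();p,r,s=pose();print(r.T@s["torque"],r.T@s["force"])
E
```

```text
time_s: 17.83
ee_pos: [584.0, -40.1, 162.9]
ee_rot: [179.6, 64.2, 15.8]
force: [0.1, 0.2, -0.4]
gripper_width: 78.1
time_s: 18.33
ee_pos: [583.4, -39.7, 162.9]
ee_rot: [179.8, 64.2, 16.0]
force: [-4.0, 3.7, 5.7]
gripper_width: 61.9
t 18.3333 spindle xyz [-0.27 -0.89  5.64] tool x,y in spindle [-0. -0. -1.] [ 0. -1.  0.] q [-11.68  11.61 112.52  20.86  34.53  47.1 ] F [-3.97  3.72  5.75] T [0.65 0.55 0.39] w 61.90980923635575
[-0.02 -0.34 -0.87] [-6.39 -4.67  0.01]
```

```bash
python3 -m handwheel '0 0 0 0 -0.001 0 0.055;0 0 0 0 -0.001 0 0.055;0 0 0 -0.002 -0.001 0 0.055;0 0 0 -0.005 -0.001 0 0.055;0 0 0 -0.008 -0.001 0 0.055;0 0 0 -0.008 -0.001 0 0.055' 35
python3 - <<'E'
from h import *
inspin();p,r,s=pose();print(r.T@s["torque"],r.T@s["force"])
E
```

```text
time_s: 18.83
ee_pos: [580.0, -40.5, 169.6]
ee_rot: [179.6, 64.3, 15.8]
force: [0.2, 0.7, -0.1]
gripper_width: 61.1
t 18.8333 spindle xyz [-0.47 -0.74 13.21] tool x,y in spindle [-0. -0. -1.] [ 0. -1.  0.] q [-11.81  10.88 112.33  20.33  35.38  47.57] F [ 0.22  0.71 -0.11] T [-0.04  0.38  0.02] w 61.09263267017993
[ 0.01 -0.38 -0.07] [ 0.27 -0.62 -0.32]
```

```bash
python3 -m handwheel '0 0 0 0 -0.0007 0 0.055;0 0 0 -0.004 -0.0007 0 0.055;0 0 0 -0.008 -0.0007 0 0.055;0 0 0 -0.012 -0.0007 0 0.055;0 0 0 -0.016 -0.0007 0 0.055;0 0 0 -0.016 -0.0007 0 0.055'
python3 - <<'E'
from h import *
inspin();p,r,s=pose();print(r.T@s["force"])
E
python3 -m handwheel '0 0 0 -0.004 0 0 0.055;0 0 0 -0.008 0 0 0.055;0 0 0 -0.012 0 0 0.055;0 0 0 -0.016 0 0 0.055;0 0 0 -0.016 0 0 0.055'
python3 - <<'E'
from h import *
inspin();p,r,s=pose();print(r.T@s["force"])
E
```

```text
time_s: 19.33
ee_pos: [573.3, -41.8, 184.6]
ee_rot: [179.6, 64.2, 15.7]
force: [-0.5, -0.6, 0.6]
gripper_width: 61.3
t 19.3333 spindle xyz [-0.06 -0.05 29.67] tool x,y in spindle [ 0. -0. -1.] [ 0. -1.  0.] q [-12.15   9.37 111.79  19.61  37.35  48.26] F [-0.52 -0.6   0.56] T [-0.12  0.43 -0.04] w 61.33204801970743
[-0.79  0.43  0.36]
time_s: 19.75
ee_pos: [566.6, -43.6, 199.0]
ee_rot: [179.6, 64.2, 15.8]
force: [-0.4, 0.2, -0.8]
gripper_width: 61.7
t 19.75 spindle xyz [ 0.    0.04 45.64] tool x,y in spindle [ 0. -0. -1.] [ 0. -1.  0.] q [-12.57   7.97 111.18  19.    39.37  48.77] F [-0.36  0.19 -0.83] T [-0.12  0.48 -0.  ] w 61.68852834865223
[ 0.62 -0.28  0.62]
```

```bash
python3 -m handwheel '0 0 0 -0.006 0 0 0.055;0 0 0 -0.013 0 0 0.055;0 0 0 -0.022 0 0 0.055;0 0 0 -0.035 0 0 0.055;0 0 0 -0.05 0 0 0.055;0 0 0 -0.06 0 0 0.055;0 0 0 -0.06 0 0 0.055'
python3 - <<'E'
from h import *
inspin();p,r,s=pose();print(r.T@s["force"])
delta(tr(-45,0,60),toolR(np.array([0,0,-1.]),-TY))
E
```

```text
time_s: 20.33
ee_pos: [542.0, -51.0, 255.1]
ee_rot: [179.3, 64.0, 15.5]
force: [0.0, -0.0, -1.0]
gripper_width: 61.5
t 20.3333 spindle xyz [  1.18  -0.23 107.33] tool x,y in spindle [ 0.   -0.01 -1.  ] [ 0.   -1.    0.01] q [-14.33   2.97 108.25  17.28  47.2   50.11] F [ 0.03 -0.   -1.02] T [-0.17  0.42 -0.02] w 61.505032831544796
[0.93 0.01 0.43]
rotvec [ 20.92 -25.72   4.53] shift m [0.1939, -0.3802, 0.0429]
```

```bash
python3 -m handwheel '0 0 0 -0.005 -0.015 0 0.055;2 -2 0 -0.005 -0.045 0 0.055;5 -6 1 0 -0.08 0.01 0.055;8 -10 2 0.01 -0.115 0.01 0.055;11 -14 2.5 0.03 -0.15 0.015 0.055;14 -17 3 0.05 -0.185 0.02 0.055;17 -21 3.5 0.08 -0.22 0.025 0.055;21 -25.7 4.5 0.1 -0.255 0.03 0.055;21 -25.7 4.5 0.12 -0.29 0.035 0.055;21 -25.7 4.5 0.14 -0.325 0.04 0.055;21 -25.7 4.5 0.16 -0.355 0.043 0.055;21 -25.7 4.5 0.175 -0.38 0.043 0.055'
python3 -m handwheel '0 0 0 0 0 0 0.055;0 0 0 0 0 0 0.055'
python3 - <<'E'
from h import *
p,r,s=pose();print(p,r[:,0],r[:,1],s["qpos"],s["force"],s["gripper_width"])
delta(tr(-45,0,30),toolR(np.array([0,0,-1.]),-TY))
E
```

```text
time_s: 21.33
ee_pos: [470.0, 326.4, 72.2]
ee_rot: [-2.8, 89.6, 172.2]
force: [-0.1, -1.0, -1.4]
gripper_width: 61.3
time_s: 21.5
ee_pos: [470.5, 325.4, 73.0]
ee_rot: [2.9, 89.6, 177.9]
force: [0.3, 0.2, -0.7]
gripper_width: 61.5
[470.5  325.36  72.99] [-0.01  0.   -1.  ] [-0.09 -1.    0.  ] [ 33.37  25.26 100.99   0.3   54.09 128.17] [ 0.28  0.21 -0.65] 61.54171854787797
rotvec [ 0.12  0.42 -0.02] shift m [0.0429, -0.0017, -0.0109]
```

```bash
python3 -m handwheel '0 0.4 0 0.01 -0.001 -0.008 0.055;0 0.4 0 0.03 -0.001 -0.01 0.055;0 0.4 0 0.045 -0.001 -0.01 0.055;0 0.4 0 0.055 -0.001 -0.01 0.055;0 0.4 0 0.06 -0.001 -0.01 0.055;0 0.4 0 0.06 -0.001 -0.01 0.055'
python3 -m handwheel '0 0 0 0.001 0 0 0.055;0 0 0 0.002 0 0 0.055;0 0 0 0.002 0 0 0.055'
python3 -m handwheel '0 0 0 0.001 0 0 0.055;0 0 0 0.0015 0 0 0.055;0 0 0 0.0015 0 0 0.055'
python3 - <<'E'
from h import *
p,r,s=pose();print(p,r[:,0],r[:,1],s["force"])
E
```

```text
time_s: 22.0
ee_pos: [481.3, 323.5, 13.9]
ee_rot: [-150.3, 89.9, 24.5]
force: [-0.9, -0.1, -1.2]
gripper_width: 61.4
time_s: 22.25
ee_pos: [481.8, 324.8, 13.4]
ee_rot: [-143.2, 89.8, 31.7]
force: [-0.7, 0.3, -0.9]
gripper_width: 61.5
time_s: 22.5
ee_pos: [481.3, 324.7, 11.3]
ee_rot: [-143.4, 89.8, 31.5]
force: [0.8, 1.5, -1.1]
gripper_width: 61.3
[481.27 324.71  11.34] [ 0.  0. -1.] [-0.09 -1.   -0.  ] [ 0.75  1.47 -1.11]
```

```bash
python3 -m handwheel '0 0 0 0.001 0 0 0.055;0 0 0 0.0015 0 0 0.055;0 0 0 0.0015 0 0 0.055'
python3 -m handwheel '0 0 0 0.001 0 0 0.055;0 0 0 0.0012 0 0 0.055;0 0 0 0.0012 0 0 0.055'
python3 -m handwheel '0 0 0 0.001 0 0 0.055;0 0 0 0.001 0 0 0.055;0 0 0 0.001 0 0 0.055'
```

```text
time_s: 22.75
ee_pos: [481.2, 324.6, 9.5]
ee_rot: [-142.7, 89.9, 32.1]
force: [0.2, -0.0, -1.9]
gripper_width: 61.3
time_s: 23.0
ee_pos: [481.2, 324.6, 8.4]
ee_rot: [-142.8, 89.9, 32.1]
force: [0.5, -0.7, -1.9]
gripper_width: 61.3
time_s: 23.25
ee_pos: [481.3, 324.6, 7.4]
ee_rot: [-142.8, 89.9, 32.1]
force: [-0.4, -0.5, -1.0]
gripper_width: 61.8
```

```bash
python3 -m handwheel '0 0 0 0.001 0 0 0.055;0 0 0 0.001 0 0 0.055;0 0 0 0.001 0 0 0.055'
python3 -m handwheel '0 0 0 0.0008 0 0 0.055;0 0 0 0.0008 0 0 0.055;0 0 0 0.0008 0 0 0.055'
```

```text
time_s: 23.5
ee_pos: [481.4, 324.6, 7.2]
ee_rot: [-144.0, 89.8, 30.9]
force: [-1.0, -0.7, 5.0]
gripper_width: 61.1
time_s: 23.75
ee_pos: [481.4, 324.7, 7.1]
ee_rot: [-144.9, 89.8, 30.0]
force: [-2.7, -0.8, 9.9]
gripper_width: 61.4
```

The wheel is on the floor (10 N). I'll ease off, open to 78 mm and rise.

```bash
python3 -m handwheel '0 0 0 -0.001 0 0 0.055;0 0 0 -0.001 0 0 0.066;0 0 0 -0.001 0 0 0.076;0 0 0 -0.001 0 0 0.076;0 0 0 -0.001 0 0 0.076;0 0 0 -0.01 0 0 0.076;0 0 0 -0.03 0 0 0.076;0 0 0 -0.06 0 0 0.076;0 0 0 -0.1 0 0 0.076;0 0 0 -0.14 0 0 0.076;0 0 0 -0.18 0 0 0.076;0 0 0 -0.21 0 0 0.076'
python3 -m handwheel '0 0 0 0 0.02 -0.03 0.076;0 0 0 0 0.03 -0.06 0.076;0 0 0 0 0.03 -0.09 0.076;0 0 0 0 0.03 -0.12 0.076;0 0 0 0 0.03 -0.15 0.076;0 0 0 0 0.03 -0.15 0.076'
python3 - <<'E'
from h import *
p,r,s=pose();print(s["time_s"],p,s["qpos"],s["force"])
f=env.grab_frame("scene");g=env.grab_frame("top");np.save("f.npy",f);np.save("g.npy",g)
im=np.hstack([crop(0,f,280,140,130,150,3),crop(0,g,120,155,195,110,2)[:450] if 0 else cv2.resize(g[155:255,120:255],(405,450))])
cv2.imwrite("pics/c8.png",im[:,:,::-1])
E
```

```text
time_s: 24.75
ee_pos: [481.4, 324.7, 220.1]
ee_rot: [-142.4, 89.6, 32.5]
force: [0.4, 0.6, -1.0]
gripper_width: 76.3
time_s: 25.25
ee_pos: [632.3, 279.7, 215.2]
ee_rot: [-163.8, 89.7, 10.9]
force: [-0.4, 0.2, 0.2]
gripper_width: 76.0
25.25 [632.27 279.74 215.2 ] [ 22.95  28.88  72.59  -0.07  78.22 118.26] [-0.39  0.22  0.19]
```

View pics/c8.png

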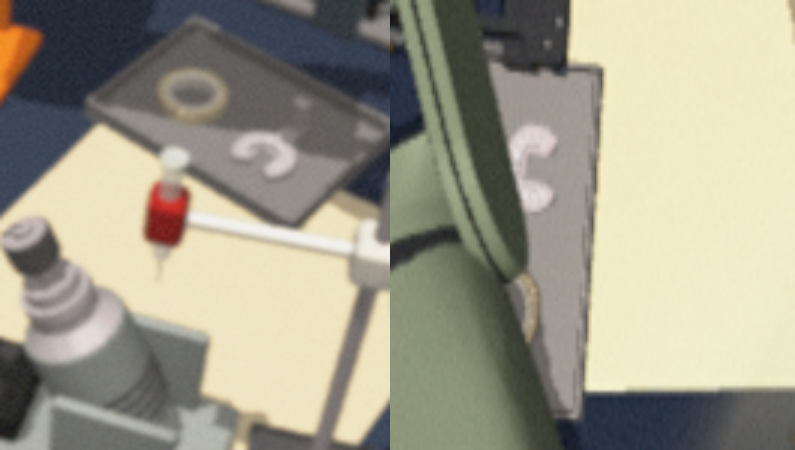

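Both parts lie flat in the tray, apart from each other: the wheel is at crop (192,95) and the washer at (265,155) in the scene view. Before handing in I'll check the nut line and bystanders numerically.

```bash
python3 - <<'E'
from h import *
g=cv2.cvtColor(np.load("g.npy"),cv2.COLOR_RGB2GRAY);print(g[182:195,288:300])
a=np.load("scene0.npy").astype(int);b=np.load("f.npy").astype(int)
for n,(x,y,w,h) in dict(foam=(90,265,140,125),bottle=(270,330,45,65),mug=(412,190,48,65),pen=(220,212,42,12)).items():
    A,B=[cv2.cvtColor(i[y:y+h,x:x+w].astype(np.uint8),cv2.COLOR_RGB2GRAY).astype(np.float32) for i in(a,b)]
    print(n,cv2.phaseCorrelate(A,B))
# wheel/washer in tray frame from scene image
for n,u,v,z in(("wheel",280+192/3,140+95/3,18),("washer",280+265/3,140+155/3,11)):
    P=onz("scene",u,v,z)-TC;print(n,P@TX,P@TY)
print(env.state()["qvel"],env.state()["force"])
E
```

```text
[[153 186 196 192 187 191 185 188 191 192 189 150]
 [176 192 192 186 176 165 154 161 182 194 188 165]
 [190 191 186 166 166 186 189 180 188 192 188 177]
 [192 184 165 161 188 190 191 195 194 193 190 185]
 [189 189 157 169 187 163 164 184 189 191 192 184]
 [190 190 169 173 187 158 129 166 190 191 193 174]
 [181 189 189 180 179 167 128 158 192 191 188 150]
 [165 188 192 191 188 185 145 156 188 187 161 116]
 [129 168 183 190 192 192 155 151 183 159 114  83]
 [112 122 149 173 182 183 152 120 127 112  88  85]
 [112 105 111 112 114 119 105  89  86  87  81  81]
 [109 109 108 102  97  99  90  81  89  88  80  83]
 [114 102 105 103  96  95  90  86  84  87  84  83]]
foam ((-0.0005176052348616622, 0.49133290861521317), 1.001470736503601)
bottle ((0.4592702345995576, -0.021268301091190267), 1.0157213043283533)
mug ((0.04100424983315776, -0.0805466510346946), 1.0117810692776132)
pen ((0.5145694254905493, 0.08824134081122637), 0.9808279456915678)
wheel -41.71383290262778 -8.086443631386688
washer 46.66537729728945 -20.49368085915869
[ 1.12 -1.79  2.04  0.27  0.19 -0.01] [-0.54 -0.9   0.93]
```

The nut line is unchanged and still straight, the bystanders are unmoved (≤0.5 px), and both parts are well inside the tray. Handing in.

```bash
python3 -m handwheel '0 0 0 0 0 0 0.076;0 0 0 0 0 0 0.076;0 0 0 0 0 0 0.076'; python3 -c "
from workcell import env
print(env.job_done())"
```

```text
time_s: 25.6
ee_pos: [626.5, 281.4, 216.6]
ee_rot: [-141.1, 89.8, 33.8]
force: [-0.2, -0.7, -0.1]
gripper_width: 75.8
the job is handed in; nothing more can be done
None
```

I handed the job in at about 26 s, with the washer and the wheel lying flat and apart in the grey tray; no verdict was reported.

**What I did:**
- I turned the nut back to its stop, then 171.9° (3.00 rad) clockwise.
- I drew the washer out by its tab and set it down in the tray.
- I lifted the wheel off over the nut with no contact force showing, and set it down too.

**Last checks:**
- **Nut:** its line and the spindle's line form one straight line in the top view, to within roughly 8°. It was unchanged in the last picture.
- **Positions:** the washer is at about (47, -20) mm in the tray frame and the wheel at about (-42, -8) mm. They are roughly 90 mm apart and let go.
- **Flatness:** I judged this by eye from the pictures and from touching down on the tray floor. I did not measure the tilt.
- **Bystanders:** foam, bottle, mug and pen shifted by no more than 0.5 px in the scene view.
- **Arm:** it was clear of everything, with no contact force.

**What disagreed:** the spindle axis turned out about 4–5 mm from where the cameras put it. The washer's touch-down also suggested about 2.6 mm along the axis, unless it slipped in the grip. I corrected the sideways offset from the grip forces and allowed for the other. The wheel's position as seen differed from where I released it by roughly 4 mm along the tray's x and 11 mm along its y; the pixel reading was rough.

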